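# Lock the sloping-front case with its hasp

## Task

The box cutter has been put away: now shut the lid of the grey sloping-front case and, once it is shut, swing the slotted hasp down over the turn-button, first turning the button in line with the slot so that it passes through. Then press the hasp down flat on its springy rubber buffers and turn the button fully crosswise (a quarter turn, to its stop) so that it keeps the hasp down by itself, and leave the other things on the worktop where they are.

Things in the scene. Friction and masses are not known exactly. Their poses are not given: they have to be found in the camera images.
- case: grey steel case fixed to the worktop, its front to the robot's left; 185 deep x 200 wide x 112 mm high; origin at the centre of its underside, x to its back, y to its left. Its front upper face slopes down at 30 degrees to the front, from x -6, z 105 mm to x -95, z 54 mm (normal leans 30 degrees from vertical towards -x); behind it a compartment under a flat lid, top at z 111 mm
- lid (a joint): lid hinge at the back of the case: 0 = shut, grows to 1.3 rad as its front rises; stiff, stays where it is left (about 5 N at the front edge moves it)
- lid_front (a point): point on the lid's upper face, 14 mm behind its front edge, in the middle of its 206 mm width, 80 mm from the hinge; z out of the lid's upper face, x towards the hinge. The hasp stands at the middle of the front edge: press 75 to 80 mm to one side of it
- lid_hinge (a point): middle of the lid's hinge axis, which runs along the case's y
- hasp (a joint): hasp's hinge on the lid's front edge, measured against the lid: 0 = flat down, parallel to the slope, with its buffers fully squeezed; grows as it swings up and back (2.1 rad = upright with the lid shut, 3.3 the stop). Stays where it is left; resting unpressed on the buffers it reads about 0.15
- hasp_hinge (a point): middle of the hasp's hinge axis (along the case's y); with the lid shut it lies 48 mm up the slope from the button's axis, 5 mm out from the slope
- hasp_tip (a point): middle of the hasp's free end, 82 mm from its hinge (a small turned-up lip goes 6 mm further); steel plate 56 mm wide, 4 mm thick; x towards its hinge, z out of its outer face. Slot: 40 mm along the plate x 16 mm across, centred 48 mm from the hinge
- button (a joint): turn-button: 0 = in line with the hasp's slot (bar along the slope's fall line), 1.57 = crosswise (bar along the case's y), stops at both; positive is anticlockwise seen from outside. Stiff. Passes through the slot only within 0.15 rad of 0; turns over the plate only while the plate is pressed right down beside it (7 N squeezes the two sprung rubber buffers, 7 mm)
- button_grip (a point): middle of the button's grip, a steel bar 28 mm long (its x) x 10 thick (its y) x 20 high along z, the turning axis and slope's outward normal; 19 mm out from the slope, bar spans 9 to 29 mm out; the flat hasp's outer face lies 7 mm out. Grip with the tool along -z, so tilted 30 degrees from vertical
- box_cutter: box cutter, 27x172x18 mm, lying in the case's compartment; bystander; origin under its middle
- salt_shaker: salt shaker, 44x44x90 mm, standing behind the case; bystander; origin at the centre of its underside
- marker_pen: marker pen, 17x135x16 mm, lying in front of the case; bystander; origin under its middle
- tape_roll: roll of tape, 103x101x25 mm, lying at the back to the right of the case; bystander; origin at the centre of its underside
- low_tin: low round tin, 86x86x40 mm, on the right, beyond the scale; bystander; origin at the centre of its underside
- fish_tin: flat tin, 63x105x26 mm, lying in front of the case; bystander; origin at the centre of its underside

How it is judged:
By the outcome, as a careful person would: the job done as asked, in the order asked, and still so for the second after the job is handed in, with the robot touching nothing.
It also fails if it takes over 54 s, if anything falls off the work surface, if the arm or the gripper's body presses on something with over 40 N, if the wrist force passes 120 N, or if a joint passes its speed limit or range.

## Robot

A 7-joint arm with a two-finger parallel gripper is mounted at the origin on a cart in front of the work surface, level with it; the furniture and walls round the work are solid. World frame = base frame: x ahead of the robot, y to its left, z up, the work surface at z = 0. Lengths are in m, angles in rad, forces in N, time in s.
With the tool pointing down it reaches from about 0.4 to 0.875 m from the base axis. Payload 19.3 kg.
Tool frame: the origin (TCP) lies at the very end of the fingers, on their centre line; the grasp point (between the pads) lies 19 mm behind it; z points along the fingers, y is the line along which they close (so a half turn about z gives the same grasp; the last joint's range is limited). The gripper opens to 85 mm and grips with 20 to 120 N. Pads are 22 mm wide; open, the fingers measure 114 mm over their backs; the gripper's body (76 mm by 85 mm) begins 54 mm behind the grasp point. The pads swing forward as they close: fully open they stand 13 mm farther back than shut.
Start: joints at [-1.367, 0.521, -0.036, 1.599, 0.021, 1.021, -0.113], TCP at [0.169, 0.602, 0.231] pointing down, gripper open.
Joint ranges: [-2.91, 2.91], [-0.3, 2.13], [-1.5, 1.42], [0.17, 2.43], [-1.26, 4.41], [0.16, 1.93], [-2.52, 2.52]. Speed limits (rad/s): [1.89, 1.89, 2.39, 2.39, 3.01, 3.01, 3.01].

## Interface

Orientations are given as [roll, pitch, yaw] about the fixed x, y, z axes, in that order (R = Rz(yaw) Ry(pitch) Rx(roll)).
In Python, from workcell import bot gives the robot as it stands. The module is installed in compiled form; this text tells all that it offers.
- The arm moves only by the tool apply_moves, never from a script. Its arguments are lists of equal length, an entry for each row: "claw": the finger opening in m, from 0 to 0.0854; "xyz": the shift along the tool's x, y, z in m, a list of three; "twist": the turn, a rotation vector about the tool's x, y, z in rad, a list of three. A call has 1 to 20 rows; each row shifts and turns the commanded pose from where the row before left it, along the tool's axes as they then stand; what a row does not reach is not made up. A row lasts 1/10 s, in which the tool goes at most 50 mm and 8.59 degrees, less where a joint would pass 70% of its speed; a pose out of reach is approached as far as the arm can. A call with a gripper value outside its range is refused whole. The fingers move at their own pace and stop on an object; "force" is the grip in N (left out, the last holds). Time passes only in rows, so rows that do not move let the fingers close. It gives the time, the measured TCP pose, the force, the opening and the grip force at its end, in the units of the state.
- bot.observe(): the state, without advancing time (a new reading comes with each control period).
- bot.grab_frame(name): name is "scene" or "top" or "wrist"; returns a dict with "img" (400x640x3 uint8, red, green, blue), "vfov" (degrees; the focal length in pixels is half the picture's height over the tangent of half this angle, whatever the lens; pixels are square), "cx", "cy" (the principal point, pixels), "view" (4x4, takes a point from world to camera coordinates). Camera axes: x right, y up, looking along -z (the intrinsics and any distortion apply to the point x, -y, -z); pixel columns grow to the right and rows downward; lengths in m; the calibration is good to about 2 mm. A picture is of the moment at which its call begins. There is no depth.
- bot.job_done(): hands the job in; it is judged then, once.
Trained networks look in the newest picture that a camera, given by its name, has taken for a name from the list of things; names that differ only in an ending like _2 or _b are one class to them, and where a whole thing is asked for, a point or a joint stands for the part that bears it (a point fixed in the world has none). Each returns a list of dicts, best first, with "score" (0 to 1); they miss things now and then, are a little off and sometimes report something else, mostly with a low value. They report only what shows in the picture. A call takes as long as a camera call.
- bot.find_in(camera, query): "position" ([x, y, z] in m, in world coordinates, good to about 4 mm: the middle of the surface that is visible of it).
The state is a dict: "clock": time; "qpos": joint angles; "qd": joint speeds; "joint_efforts": joint torques, N m; "position": TCP position; "tool_rot": TCP orientation; "force": force on the tool from outside, world axes, zero at the start; "moment": the same for the moment, N m; "grip_width": finger opening in m; "finger_force": force on a finger pad.
Only numpy, scipy, OpenCV 4.12 (cv2) and the standard library are available. Lean on these libraries where they do the work, as an engineer would, in place of code of your own. Each camera call takes 0.05 s, during which the arm holds its last target. There are 200 camera calls.

## Working session

There is one attempt and no reset: what is moved stays moved. The work goes in short steps, Python scripts to look and compute and a tool call to move; the robot and the scene stay as the last step left them, time stands still between calls to the robot, and variables do not carry over. Pictures are saved under pics/ and viewed, at most 10 in all, crops included, and the job is handed in when it is done.

Besides the shell and the picture viewer there is one more tool, called after "Request:" in YAML: its name, and indented under it one key for each argument. apply_moves: Moves the arm, as the interface text tells. Its arguments: {"type":"object","properties":{"claw":{"type":"array"},"xyz":{"type":"array"},"twist":{"type":"array"},"force":{"type":"number"}},"required":["claw","xyz","twist"]}

```bash
mkdir -p pics; cat > h.py <<'E'
import numpy as np, cv2
from scipy.spatial.transform import Rotation as R
from workcell import bot
def snap(name,fn):
    f=bot.grab_frame(name); cv2.imwrite('pics/'+fn,f['img'][:,:,::-1]); return f
def proj(f,P):
    P=np.atleast_2d(P); h=f['img'].shape[0]; fl=h/2/np.tan(np.radians(f['vfov'])/2)
    c=(np.array(f['view'])@np.c_[P,np.ones(len(P))].T)[:3]
    return np.c_[f['cx']+fl*c[0]/-c[2], f['cy']-fl*c[1]/-c[2]]
E
python3 - <<'E'
from h import *
s=bot.observe(); print(s)
for c in ('scene','top'):
    f=snap(c,c+'0.png'); print(c,f['vfov'],f['cx'],f['cy'],np.round(f['view'],3).tolist(), [k for k in f])
    for q in ['case','lid_front','lid_hinge','hasp_hinge','hasp_tip','button_grip','marker_pen','fish_tin','salt_shaker']:
        print(q,[(np.round(d['position'],3).tolist(),round(d['score'],2)) for d in bot.find_in(c,q)[:2]])
E
```

```text
{'clock': 0.0, 'qpos': array([-1.36717576,  0.52200153, -0.03630468,  1.59999753,  0.02121192,
        1.02109421, -0.11279121]), 'qd': array([-0.00078301, -0.00065112, -0.00072591,  0.00059805,  0.00029367,
       -0.00124205, -0.00057545]), 'joint_efforts': array([-2.80587810e-04, -9.27102184e+01,  1.97959006e+00, -3.69936454e+01,
        1.78748503e-02,  8.24090035e-03, -1.25473093e-05]), 'position': array([0.16896889, 0.60138227, 0.23073752]), 'tool_rot': array([-3.14048179e+00,  1.00800476e-04,  2.86775729e+00]), 'force': array([ 0.30986542, -0.01465923, -0.33641043]), 'moment': array([0.04704019, 0.00897561, 0.02719643]), 'finger_force': 0.0, 'grip_width': 0.08525607913023756}
scene 57.841917419187844 315.43277014069713 202.19915304396423 [[-0.89, 0.456, -0.011, 0.443], [-0.379, -0.727, 0.573, 0.168], [0.253, 0.514, 0.82, -1.183], [0.0, 0.0, 0.0, 1.0]] ['img', 'vfov', 'cx', 'cy', 'view']
case [([0.443, 0.221, 0.086], 0.75), ([0.439, 0.177, 0.205], 0.16)]
lid_front [([0.449, 0.165, 0.167], 0.76)]
lid_hinge [([0.449, 0.168, 0.165], 0.72), ([0.493, 0.337, 0.013], 0.2)]
hasp_hinge 
[... 223 characters left out ...]
.72)]
salt_shaker []
top 43.863295145116524 327.0018860397626 204.42422960309955 [[-0.019, -1.0, -0.005, 0.063], [0.998, -0.019, 0.065, -0.509], [-0.065, -0.004, 0.998, -1.594], [0.0, 0.0, 0.0, 1.0]] ['img', 'vfov', 'cx', 'cy', 'view']
case [([0.434, 0.194, 0.102], 0.91)]
lid_front [([0.429, 0.15, 0.142], 0.81)]
lid_hinge [([0.432, 0.155, 0.14], 0.77)]
hasp_hinge [([0.436, 0.17, 0.214], 0.72), ([0.432, 0.151, 0.142], 0.69)]
hasp_tip [([0.435, 0.169, 0.212], 0.61)]
button_grip [([0.454, 0.263, 0.102], 0.41)]
marker_pen [([0.525, 0.315, 0.011], 0.72), ([0.429, 0.15, 0.141], 0.35)]
fish_tin [([0.399, 0.353, 0.022], 0.89), ([0.436, 0.169, 0.212], 0.61)]
salt_shaker [([0.388, 0.088, 0.081], 0.7)]
```

View pics/scene0.png

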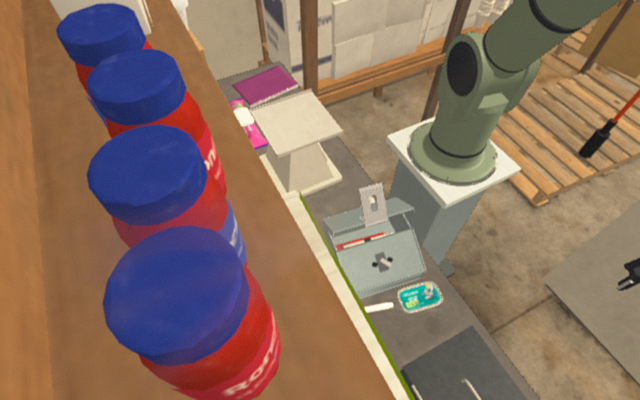

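View pics/top0.png

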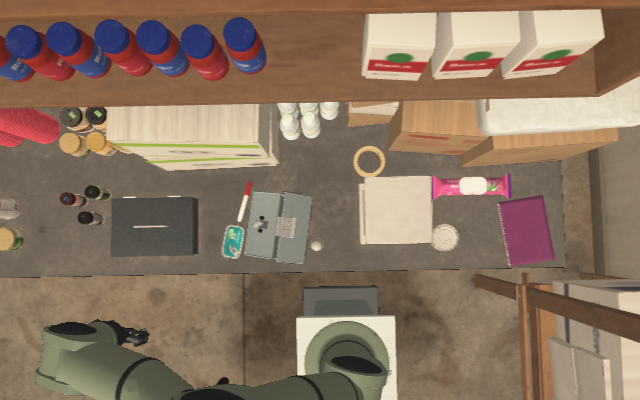

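The scene view shows the case with the lid open about 50° and the hasp standing up at (373,205), with the button at (382,262). In the top view the case spans (244–310, 192–264). It faces left, with the salt shaker close behind it at (316,246).

```bash
python3 - <<'E'
import cv2,numpy as np
a=cv2.imread('pics/scene0.png')[175:315,315:455]; b=cv2.imread('pics/top0.png')[170:280,215:335]
a=cv2.resize(a,(480,480),interpolation=cv2.INTER_CUBIC); b=cv2.resize(b,None,fx=4,fy=4,interpolation=cv2.INTER_CUBIC)
c=np.zeros((600,800,3),np.uint8)
a=cv2.resize(a,(400,400)); b=cv2.resize(b,(400,367)); c[:400,:400]=a; c[:367,400:]=b
cv2.imwrite('pics/crop0.png',c[:400])
E
```

```text
(no output)
```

View pics/crop0.png

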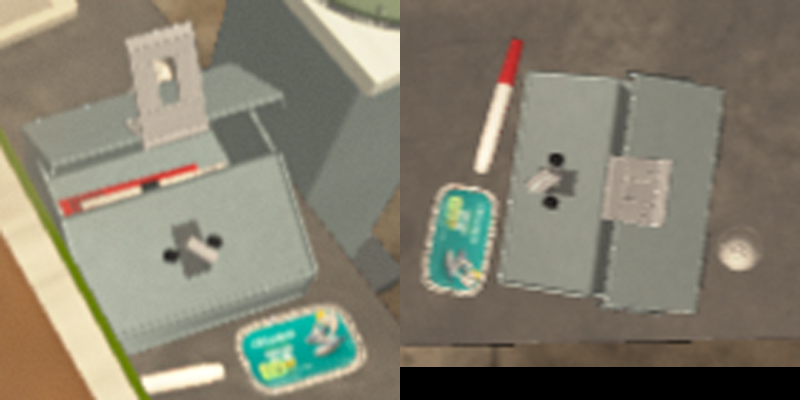

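```bash
cat > model.py <<'E'
import numpy as np
d30=np.radians(30)
XH,ZH=0.088,0.107
def case2w(p,P):
    x0,y0,yaw=p[:3]; P=np.atleast_2d(P).astype(float)
    # case x axis direction = yaw
    c,s=np.cos(yaw),np.sin(yaw)
    return np.c_[x0+c*P[:,0]-s*P[:,1], y0+s*P[:,0]+c*P[:,1], P[:,2]]
BTN=np.array([-0.0476,0,0.081]); N=np.array([-.5,0,np.cos(d30)]); D=np.array([-np.cos(d30),0,-.5])
HH=BTN-0.048*D+0.005*N
def lidrot(th,P):
    P=np.atleast_2d(P).astype(float); v=P-[XH,0,ZH]
    c,s=np.cos(th),np.sin(th)  # front (-x) rises
    return np.c_[v[:,0]*c+v[:,2]*s+XH, v[:,1], -v[:,0]*s+v[:,2]*c+ZH]
def hasp(th,ph,u,y,w=0.):  # u along plate, w out of outer face
    h=lidrot(th,HH)[0]; a=np.radians(210)-ph-th
    return h+u*np.array([np.cos(a),0,np.sin(a)])+[0,y,0]+w*np.array([np.sin(a),0,-np.cos(a)])*1.0
E
python3 - <<'E'
from h import *; from model import *
from scipy.optimize import least_squares
fs=bot.grab_frame('scene'); ft=bot.grab_frame('top')
S=lambda x,y:(315+x/2.857,175+y/2.857); T=lambda x,y:(215+(x-400)/3.333,170+y/3.333)
def pts(p):
    th,ph=p[3:5]
    L=[('t',T(528,73),[-.095,.1,.054]),('t',T(500,283),[-.095,-.1,.054]),
     ('s',S(312,273),[-.095,-.1,.054]),('s',S(65,218),[-.006,.1,.105]),('s',S(275,152),[-.006,-.1,.105]),
     ('t',T(553,181.5),BTN),('s',S(193,248),BTN),
     ('s',S(128,38),hasp(th,ph,.082,.028)),('s',S(190,24),hasp(th,ph,.082,-.028)),
     ('s',S(145,148),hasp(th,ph,0,.028)),('s',S(208,132),hasp(th,ph,0,-.028)),
     ('t',T(630,75),lidrot(th,[XH-.094,.103,.111])[0]),('t',T(603,303),lidrot(th,[XH-.094,-.103,.111])[0]),
     ('t',T(722,88),lidrot(th,[XH,.103,.111])[0]),('t',T(695,312),lidrot(th,[XH,-.103,.111])[0])]
    return L
def res(p):
    return np.array([proj(fs if c=='s' else ft,case2w(p,P))[0]-uv for c,uv,P in pts(p)]).ravel()
r=least_squares(res,[.44,.2,-1.6,.8,1.5],loss='soft_l1')
print(np.round(r.x,4)); print(np.round(res(r.x).reshape(-1,2),1).tolist())
p=r.x
print('cams',[np.round(-np.array(f['view'])[:3,:3].T@np.array(f['view'])[:3,3],3) for f in (fs,ft)])
print('button grip',case2w(p,BTN+.019*N),'tip',case2w(p,hasp(p[3],p[4],.082,0)),'lidfront',case2w(p,lidrot(p[3],[XH-.08,0,.111])))
E
```

```text
[ 0.4395  0.2064 -1.7158  0.6161  2.1901]
[[0.1, -0.1], [-0.1, -0.3], [1.6, -1.5], [-0.3, 1.3], [1.9, 0.6], [2.0, 0.3], [-0.6, -2.2], [-1.3, 3.3], [-0.1, 1.6], [-0.6, -1.4], [-0.4, -2.6], [0.3, -0.5], [-0.8, 0.8], [-0.8, 0.4], [-1.4, 0.4]]
cams [array([0.758, 0.529, 0.878]), array([0.405, 0.047, 1.624])]
button grip [[0.44775243 0.26291057 0.09745448]] tip [[0.43024165 0.14296111 0.22677392]] lidfront [[0.43589001 0.18165257 0.15649174]]
```

```bash
cat >> h.py <<'E'
def delta(pos,Rt,n=1):
    "total shift in current tool axes and rotvec, current from observe"
    s=bot.observe(); R0=R.from_euler('xyz',s['tool_rot'])
    print('t',round(s['clock'],2),'shift/tool',np.round(R0.inv().apply(np.array(pos)-s['position']),4),'rotvec',np.round((R0.inv()*Rt).as_rotvec(),4))
E
cat >> model.py <<'E'
P0=np.array([0.4395,0.2064,-1.7158,0.6161,2.1901])
from scipy.spatial.transform import Rotation as _R
def toolR(p,beta=0.,tilt=0.):
    "tool z down tilted by tilt about case y (30deg => -N), y = case y turned by beta about outward"
    C=_R.from_euler('z',p[2])
    base=np.array([[-1,0,0],[0,1,0],[0,0,-1.]]).T  # tool x=-case x, y=case y, z=down
    return C*_R.from_euler('y',-tilt)*_R.from_euler('z',beta)*_R.from_matrix(base)
E
python3 - <<'E'
from h import *; from model import *
for th in (.8,.6,.4,.2,0,-.03): print(th,np.round(case2w(P0,lidrot(th,[XH-.077,.08,.111]))[0],4))
print('N check',toolR(P0,0,d30).as_matrix()[:,2], case2w([0,0,P0[2]],N))
t=case2w(P0,lidrot(.75,[XH-.077,.08,.111]))[0]+[0,0,.04]; print(t); delta(t,toolR(P0)); print(bot.observe()['tool_rot'],toolR(P0).as_euler('xyz'))
E
```

```text
0.8 [0.5133 0.158  0.165 ]
0.6 [0.5148 0.1684 0.1538]
0.4 [0.516  0.1764 0.1407]
0.2 [0.5167 0.1817 0.1262]
0 [0.5171 0.184  0.111 ]
-0.03 [0.5171 0.184  0.1087]
N check [-0.07224803 -0.49475269 -0.8660254 ] [[0.07224803 0.49475269 0.8660254 ]]
[0.51369171 0.16081468 0.20241294]
t 1.1 shift/tool [-0.451  -0.3313  0.0289] rotvec [-0.000e+00  1.000e-04  1.442e+00]
[-3.14153871e+00  4.83103500e-05  2.86779225e+00] [3.14159265 0.         1.42579265]
```

Request:
apply_moves:
  claw: [0,0,0,0,0,0,0,0,0,0,0,0,0,0,0]
  xyz:
    - [-0.03,-0.022,0]
    - [-0.03,-0.022,0]
    - [-0.03,-0.022,0]
    - [-0.03,-0.022,0]
    - [-0.03,-0.022,0]
    - [-0.03,-0.022,0]
    - [-0.03,-0.022,0]
    - [-0.03,-0.022,0]
    - [-0.03,-0.022,0]
    - [-0.03,-0.022,0]
    - [-0.03,-0.022,0]
    - [-0.03,-0.022,0]
    - [-0.03,-0.022,0]
    - [-0.03,-0.022,0]
    - [-0.03,-0.022,0]
  twist:
    - [0,0,0]
    - [0,0,0]
    - [0,0,0]
    - [0,0,0]
    - [0,0,0]
    - [0,0,0]
    - [0,0,0]
    - [0,0,0]
    - [0,0,0]
    - [0,0,0]
    - [0,0,0]
    - [0,0,0]
    - [0,0,0]
    - [0,0,0]
    - [0,0,0]

```text
clock: 2.6
position: [0.5138, 0.161, 0.2315]
tool_rot: [3.141, 0.0, 2.868]
force: [-0.1, 0.2, -0.8]
grip_width: -0.0
finger_force: 0.0
```

Request:
apply_moves:
  claw: [0,0,0,0,0,0,0,0,0,0,0]
  xyz:
    - [0,0,0]
    - [0,0,0]
    - [0,0,0]
    - [0,0,0]
    - [0,0,0]
    - [0,0,0]
    - [0,0,0]
    - [0,0,0]
    - [0,0,0]
    - [0,0,0]
    - [0,0,0]
  twist:
    - [0,0,0.144]
    - [0,0,0.144]
    - [0,0,0.144]
    - [0,0,0.144]
    - [0,0,0.144]
    - [0,0,0.144]
    - [0,0,0.144]
    - [0,0,0.144]
    - [0,0,0.144]
    - [0,0,0.144]
    - [0,0,0]

```text
clock: 3.7
position: [0.513, 0.1625, 0.2313]
tool_rot: [3.142, 0.0, 1.425]
force: [-0.0, 0.6, -0.8]
grip_width: -0.0001
finger_force: 0.0
```

```bash
python3 - <<'E'
from h import *; from model import *
t=case2w(P0,lidrot(.75,[XH-.077,.08,.111]))[0]+[0,0,.02]; delta(t,toolR(P0)); print(bot.observe()['position'],np.round(bot.observe()['qpos'],2))
f=snap('wrist','w1.png')
for c in ('wrist','top'):
  if c=='top': bot.grab_frame(c)
  for q in ['lid_front','hasp_hinge','hasp_tip','button_grip','lid_hinge']: print(c,q,[(np.round(d['position'],3).tolist(),round(d['score'],2)) for d in bot.find_in(c,q)[:2]])
E
```

```text
t 3.7 shift/tool [-0.0015  0.001   0.0489] rotvec [ 0.0001  0.0003 -0.0004]
[0.51295759 0.16249348 0.23128744] [-0.76  0.42  0.46  1.85 -0.22  0.93 -0.34]
wrist lid_front [([0.442, 0.165, 0.163], 0.81)]
wrist hasp_hinge [([0.436, 0.167, 0.213], 0.62)]
wrist hasp_tip [([0.432, 0.166, 0.213], 0.6)]
wrist button_grip [([0.453, 0.267, 0.102], 0.61)]
wrist lid_hinge [([0.434, 0.166, 0.211], 0.17)]
top lid_front [([0.492, 0.111, 0.115], 0.58)]
top hasp_hinge [([0.385, 0.086, 0.08], 0.67), ([0.651, -0.09, 0.027], 0.66)]
top hasp_tip []
top button_grip []
top lid_hinge [([0.496, 0.114, 0.113], 0.7)]
```

View pics/w1.png

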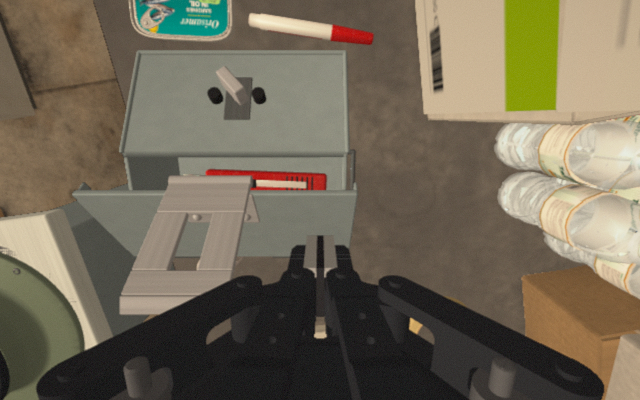

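```bash
cat > fit1.py <<'E'
from h import *; from model import *
from scipy.optimize import least_squares
fs=bot.grab_frame('scene'); ft=bot.grab_frame('top'); fw=bot.grab_frame('wrist')
S=lambda x,y:(315+x/2.857,175+y/2.857); T=lambda x,y:(215+(x-400)/3.333,170+y/3.333)
F={'s':fs,'t':ft,'w':fw}
def pts(p):
    th,ph=p[3:5]
    return [('t',T(528,73),[-.095,.1,.054]),('t',T(500,283),[-.095,-.1,.054]),
     ('s',S(312,273),[-.095,-.1,.054]),('s',S(65,218),[-.006,.1,.105]),('s',S(275,152),[-.006,-.1,.105]),
     ('w',(138,52),[-.095,-.1,.054]),('w',(346,51),[-.095,.1,.054]),('w',(122,153),[-.006,-.1,.105]),('w',(348,154),[-.006,.1,.105]),
     ('w',(237,98),BTN),
     ('w',(170,178),hasp(th,ph,0,-.028)),('w',(253,178),hasp(th,ph,0,.028)),
     ('w',(120,304),hasp(th,ph,.085,-.028)),('w',(227,299),hasp(th,ph,.085,.028)),
     ('s',S(128,38),hasp(th,ph,.085,.028)),('s',S(190,24),hasp(th,ph,.085,-.028)),
     ('s',S(145,148),hasp(th,ph,0,.028)),('s',S(208,132),hasp(th,ph,0,-.028)),
     ('w',(75,187),lidrot(th,[XH-.094,-.103,.111])[0]),('w',(355,189),lidrot(th,[XH-.094,.103,.111])[0])]
W={'s':1,'t':1,'w':.6}
def res(p,w=True):
    return np.array([(proj(F[c],case2w(p,P))[0]-uv)*(W[c] if w else 1) for c,uv,P in pts(p)]).ravel()
r=least_squares(res,P0,loss='soft_l1'); p=r.x
print(np.round(p,4)); print([(a[0],b) for a,b in zip(pts(p),np.round(res(p,False).reshape(-1,2),1).tolist())])
for b in (.4,.6,.8): # bar top ends
    e=[BTN+.029*N+s*.014*(np.cos(b)*D+np.sin(b)*np.array([0,-1,0])) for s in (1,-1)]
    print(b,np.round(proj(fw,case2w(p,e)),0).tolist())
print('grip',case2w(p,BTN+.019*N))
t=case2w(p,lidrot(p[3],[XH-.077,.08,.111]))[0]; print(t); delta(t,toolR(p))
E
python3 fit1.py
```

```text
[ 0.442   0.2052 -1.7169  0.6138  2.0888]
[('t', [0.5, -0.9]), ('t', [0.2, -1.1]), ('s', [0.5, -1.5]), ('s', [-1.5, 1.3]), ('s', [0.8, 0.7]), ('w', [-0.1, -0.2]), ('w', [-2.2, 1.6]), ('w', [-1.8, -3.3]), ('w', [-2.3, -3.5]), ('w', [-0.1, 4.1]), ('w', [1.9, 4.2]), ('w', [-2.3, 4.5]), ('w', [1.2, -4.5]), ('w', [-0.1, 0.8]), ('s', [-1.3, 3.0]), ('s', [0.1, 1.3]), ('s', [-1.8, -1.3]), ('s', [-1.6, -2.5]), ('w', [-7.6, -1.1]), ('w', [1.0, -2.0])]
0.4 [[222.0, 69.0], [233.0, 96.0]]
0.6 [[219.0, 70.0], [236.0, 95.0]]
0.8 [[217.0, 72.0], [239.0, 93.0]]
grip [[0.45033579 0.26164906 0.09745448]]
[0.51718745 0.1664439  0.15461888]
t 4.45 shift/tool [0.0047 0.0035 0.0767] rotvec [0.     0.     0.0032]
```

Request:
apply_moves:
  claw: [0,0,0,0,0,0,0,0,0,0,0,0,0,0,0,0]
  xyz:
    - [0.001,0.001,0.025]
    - [0.001,0.001,0.025]
    - [0.001,0.001,0.02]
    - [0.002,0,0.004]
    - [0.002,0,0.004]
    - [0.002,0,0.004]
    - [0.002,0,0.004]
    - [0.0015,0,0.004]
    - [0.0015,0,0.004]
    - [0.0015,0,0.004]
    - [0.001,0,0.004]
    - [0.001,0,0.004]
    - [0.001,0,0.004]
    - [0.001,0,0.004]
    - [0.001,0,0.004]
    - [0.001,0,0.004]
  twist:
    - [0,0,0]
    - [0,0,0]
    - [0,0,0]
    - [0,0,0]
    - [0,0,0]
    - [0,0,0]
    - [0,0,0]
    - [0,0,0]
    - [0,0,0]
    - [0,0,0]
    - [0,0,0]
    - [0,0,0]
    - [0,0,0]
    - [0,0,0]
    - [0,0,0]
    - [0,0,0]

```text
clock: 6.05
position: [0.5192, 0.1824, 0.1101]
tool_rot: [-3.142, 0.0, 1.427]
force: [-26.4, -14.5, 107.6]
grip_width: 0.0003
finger_force: 53.3
```

Request:
apply_moves:
  claw: [0,0,0]
  xyz:
    - [0,0,-0.005]
    - [0,0,-0.025]
    - [0,0,-0.04]
  twist:
    - [0,0,0]
    - [0,0,0]
    - [0,0,0]

```text
clock: 6.35
position: [0.5177, 0.1826, 0.1782]
tool_rot: [-3.138, 0.003, 1.428]
force: [0.2, 0.1, 0.1]
grip_width: -0.0001
finger_force: 0.0
```

```bash
python3 - <<'E'
from h import *; from model import *
print(bot.observe()['position'],bot.observe()['force'])
p=[.442,.2052,-1.7169]
f=snap('wrist','w2.png')
for q in ['lid_front','hasp_hinge','hasp_tip','button_grip']: print(q,[(np.round(d['position'],3).tolist(),round(d['score'],2)) for d in bot.find_in('wrist',q)[:2]])
for n,P in dict(lidL=[XH-.094,-.103,.111],lidR=[XH-.094,.103,.111],bot_l=[-.095,-.1,.054],bot_r=[-.095,.1,.054],btn=BTN,hh=HH,h1=hasp(0,2.09,.085,.028)).items(): print(n,np.round(proj(f,case2w(p,P))[0],1))
E
```

```text
[0.51768208 0.18262377 0.1782177 ] [0.2031107  0.12456276 0.05437703]
lid_front [([0.441, 0.184, 0.112], 0.72), ([0.441, 0.19, 0.161], 0.66)]
hasp_hinge [([0.444, 0.19, 0.164], 0.63), ([0.44, 0.187, 0.11], 0.25)]
hasp_tip [([0.442, 0.19, 0.162], 0.87)]
button_grip [([0.453, 0.264, 0.103], 0.92)]
lidL [ 66.7 187.3]
lidR [353.9 188.5]
bot_l [102.8  65.7]
bot_r [346.6  66.5]
btn [218.8 126.7]
hh [210.6 183.9]
h1 [205.9 224.8]
```

View pics/w2.png

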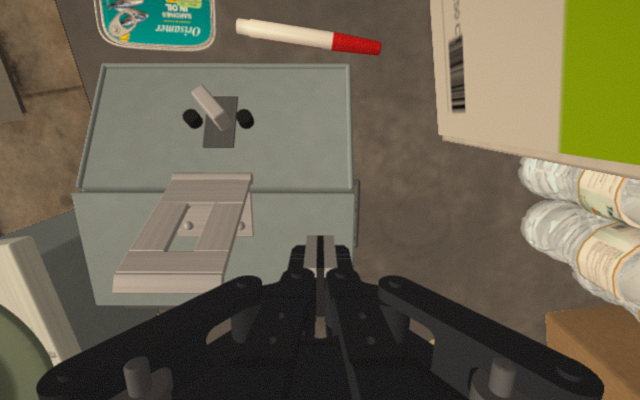

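```bash
cat >> model.py <<'E'
P1=np.array([.442,.2052,-1.7169,0,2.09])
B2=BTN+.003*D
E
python3 - <<'E'
from h import *; from model import *
delta(case2w(P1,B2+.055*N)[0],toolR(P1,0,d30)); print((toolR(P1,0,d30).inv()*toolR(P1,.6,d30)).as_rotvec())
E
```

```text
t 6.6 shift/tool [ 0.0885 -0.0787  0.0518] rotvec [ 4.000e-04 -5.235e-01  3.400e-03]
[ 1.12705290e-16 -2.81763226e-17 -6.00000000e-01]
```

Request:
apply_moves:
  claw: [0.045,0.045,0.045,0.045,0.045,0.045,0.045,0.045,0.045,0.045,0.045,0.045,0.045,0.045,0.045,0.045]
  xyz:
    - [0.0295,0,0]
    - [0.0295,0,0]
    - [0.0295,0,0]
    - [0,-0.026,0]
    - [0,-0.026,0]
    - [0,-0.0267,0]
    - [0,0,0.026]
    - [0,0,0.026]
    - [0,0,0]
    - [0,0,0]
    - [0,0,0]
    - [0,0,0]
    - [0,0,0]
    - [0,0,0]
    - [0,0,0]
    - [0,0,0]
  twist:
    - [0,0,0]
    - [0,0,0]
    - [0,0,0]
    - [0,0,0]
    - [0,0,0]
    - [0,0,0]
    - [0,0,0]
    - [0,0,0]
    - [0,-0.13,0]
    - [0,-0.13,0]
    - [0,-0.13,0]
    - [0,-0.133,0]
    - [0,0,-0.15]
    - [0,0,-0.15]
    - [0,0,-0.15]
    - [0,0,-0.15]

```text
clock: 8.2
position: [0.4532, 0.2815, 0.1259]
tool_rot: [-2.822, 0.424, 2.104]
force: [0.8, 0.2, -0.1]
grip_width: 0.0449
finger_force: 0.0
```

```bash
python3 - <<'E'
from h import *; from model import *
f=snap('wrist','w3.png')
print(np.round(bot.observe()['qpos'],2),bot.observe()['grip_width'])
for q in ['button_grip','hasp_tip']: print(q,[(np.round(d['position'],3).tolist(),round(d['score'],2)) for d in bot.find_in('wrist',q)[:2]])
delta(case2w(P1,B2+.055*N)[0],toolR(P1,0.6,d30))
s=bot.observe(); Rt=R.from_euler('xyz',s['tool_rot'])
print('tcp px',proj(f,s['position']), 'TCP+55',proj(f,s['position']+Rt.apply([0,0,.055])),'tcp+26', proj(f,s['position']+Rt.apply([0,0,.026])))
for b in (.4,.6,.8):
  for o in (.029,.009):
    e=[B2+o*N+s*.014*(np.cos(b)*D+np.sin(b)*np.array([0,-1,0])) for s in (1,-1)]
    print(b,o,np.round(proj(f,case2w(P1,e)),0).tolist())
E
```

```text
[-1.08  0.78  0.39  1.65  0.06  1.17 -0.31] 0.044664943943402376
button_grip [([0.446, 0.278, 0.102], 0.61)]
hasp_tip [([0.451, 0.208, 0.129], 0.79)]
t 8.35 shift/tool [ 0.0002 -0.0001 -0.0009] rotvec [-0.0001  0.0002 -0.0001]
tcp px [[319.14209912 251.63403204]] TCP+55 [[319.37652529 217.12356308]] tcp+26 [[319.27014804 232.78362699]]
0.4 0.029 [[324.0, 211.0], [314.0, 254.0]]
0.4 0.009 [[324.0, 202.0], [315.0, 241.0]]
0.6 0.029 [[319.0, 211.0], [319.0, 255.0]]
0.6 0.009 [[319.0, 201.0], [319.0, 241.0]]
0.8 0.029 [[315.0, 211.0], [323.0, 254.0]]
0.8 0.009 [[315.0, 202.0], [323.0, 241.0]]
```

View pics/w3.png

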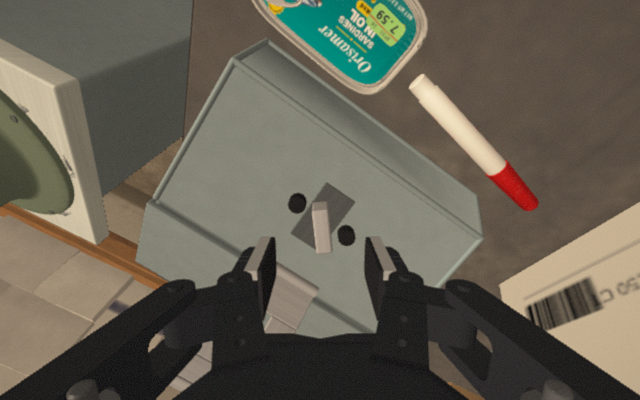

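Request:
apply_moves:
  claw: [0.045,0.045,0.045,0.045,0.008,0.008,0.008,0.008,0.008]
  xyz:
    - [0,0,0.012]
    - [0,0,0.012]
    - [0,0,0.01]
    - [0,0,0.006]
    - [0,0,0]
    - [0,0,0]
    - [0,0,0]
    - [0,0,0]
    - [0,0,0]
  twist:
    - [0,0,0]
    - [0,0,0]
    - [0,0,0]
    - [0,0,0]
    - [0,0,0]
    - [0,0,0]
    - [0,0,0]
    - [0,0,0]
    - [0,0,0]
  force: 40

```text
clock: 9.25
position: [0.4517, 0.2625, 0.0929]
tool_rot: [-2.829, 0.425, 2.096]
force: [5.8, -0.2, -3.4]
grip_width: 0.0086
finger_force: 39.2
```

Request:
apply_moves:
  claw: [0.005,0.005,0.005,0.005,0.005,0.005,0.005,0.005,0.005]
  xyz:
    - [0,0,0]
    - [0,0,0]
    - [0,0,0]
    - [0,0,0]
    - [0,0,0]
    - [0,0,0]
    - [0,0,0]
    - [0,0,0]
    - [0,0,0]
  twist:
    - [0,0,0.08]
    - [0,0,0.08]
    - [0,0,0.08]
    - [0,0,0.08]
    - [0,0,0.08]
    - [0,0,0.08]
    - [0,0,0.08]
    - [0,0,0.06]
    - [0,0,0]

```text
clock: 10.15
position: [0.4508, 0.2625, 0.093]
tool_rot: [3.129, 0.523, 1.404]
force: [-2.1, 0.2, 5.1]
grip_width: 0.0088
finger_force: 40.2
```

```bash
python3 - <<'E'
from h import *; from model import *
s=bot.observe(); print(s['moment'],s['force'],s['position'],s['grip_width'],s['finger_force'])
delta(case2w(P1,B2+.015*N)[0],toolR(P1,0,d30))
E
```

```text
[0.12093536 0.52038744 0.06810725] [-2.1026724   0.23202727  5.05102512] [0.45077109 0.26249374 0.09297405] 0.008777039474481194 40.16340672969818
t 10.15 shift/tool [ 0.     -0.0003  0.0005] rotvec [ 0.0017 -0.0005 -0.0181]
```

Request:
apply_moves:
  claw: [0.028,0.028,0.028,0.028,0.028,0.028,0.028,0.028,0.028]
  xyz:
    - [0,0,0]
    - [0,0,0]
    - [0,0,-0.02]
    - [0,0,-0.03]
    - [0,0,-0.03]
    - [0,0,0]
    - [0,0,0]
    - [0,0,0]
    - [0,0,0]
  twist:
    - [0,0,0]
    - [0,0,0]
    - [0,0,0]
    - [0,0,0]
    - [0,0,0]
    - [0,0.13,0]
    - [0,0.13,0]
    - [0,0.13,0]
    - [0,0.134,0]

```text
clock: 11.05
position: [0.4569, 0.3021, 0.1628]
tool_rot: [3.129, -0.007, 1.412]
force: [0.6, 1.0, -1.3]
grip_width: 0.0279
finger_force: 0.0
```

```bash
cat > swing.py <<'E'
from h import *; from model import *
h=.011
def tcp(a,tilt,uc=.058,wc=.002):
    a=np.radians(a); de=a-(np.pi/2+np.radians(tilt))
    u=uc-h*np.sin(de); w=wc+h*np.cos(de)
    return HH+(BTN-BTN)+.0*D+u*np.array([np.cos(a),0,np.sin(a)])+w*np.array([np.sin(a),0,-np.cos(a)])
E
python3 - <<'E'
from swing import *
f=snap('wrist','w4.png')
print(bot.observe()['position'],bot.observe()['grip_width'],'HH',HH)
for q in ['button_grip','hasp_tip','hasp_hinge']: print(q,[(np.round(d['position'],3).tolist(),round(d['score'],2)) for d in bot.find_in('wrist',q)[:2]])
for n,P in dict(tipL=hasp(0,2.09,.088,-.028),tipR=hasp(0,2.09,.088,.028),hL=hasp(0,2.09,0,-.028),hR=hasp(0,2.09,0,.028),btn=B2,bt1=B2+.029*N+.014*D,bt2=B2+.029*N-.014*D).items(): print(n,np.round(proj(f,case2w(P1,P))[0],1))
for Q in ([-.1,0,.235],[HH[0]+.026,0,.235],[HH[0]+.026,0,.165]): print(Q); delta(case2w(P1,Q)[0],toolR(P1))
prev=np.array([HH[0]+.026,0,.165]);pt=0
for a in list(range(90,201,10)):
    t=max(0,(a-120)*30/85); T=tcp(a,t); M=(toolR(P1,0,np.radians(pt)))
    C=R.from_euler('z',P1[2])
    print(a,round(t,1),np.round(T,4),'shift',np.round(M.inv().apply(C.apply(T-prev)),4),'ty',round(-np.radians(t-pt),3)); prev=T;pt=t
E
```

```text
[0.45759205 0.29834111 0.16353623] 0.028196657988588582 HH [-0.00853078  0.          0.10933013]
button_grip [([0.451, 0.271, 0.102], 0.88)]
hasp_tip [([0.449, 0.268, 0.069], 0.69), ([0.444, 0.215, 0.114], 0.64)]
hasp_hinge [([0.448, 0.218, 0.112], 0.6)]
tipL [262.  453.2]
tipR [378.1 450.6]
hL [282. 330.]
hR [355.2 328.6]
btn [317.7 261.7]
bt1 [317.3 240.3]
bt2 [317.8 279.2]
[-0.1, 0, 0.235]
t 11.25 shift/tool [ 0.0029 -0.0001 -0.0724] rotvec [ 0.01   -0.0013 -0.015 ]
[np.float64(0.017469219381653057), 0, 0.235]
t 11.25 shift/tool [-0.1146  0.0017 -0.0726] rotvec [ 0.01   -0.0013 -0.015 ]
[np.float64(0.017469219381653057), 0, 0.165]
t 11.25 shift/tool [-0.1147  0.001  -0.0026] rotvec [ 0.01   -0.0013 -0.015 ]
90 0 [0.0045 0.     0.1673] shift [ 0.013  -0.     -0.0023] ty -0.0
100 0 [-0.0056  0.      0.1668] shift [0.0101 0.     0.0005] ty -0.0
110 0 [-0.0155  0.      0.1645] shift [ 0.0099 -0.      0.0023] ty -0.0
120 0 [-0.0248  0.      0.1606] shift [0.0093 0.     0.004 ] ty -0.0
130 3.5 [-0.0333  0.      0.1557] shift [0.0085 0.     0.0048] ty -0.062
140 7.1 [-0.0408  0.      0.1495] shift [0.0078 0.     0.0058] ty -0.062
150 10.6 [-0.0469  0.      0.1421] shift [ 0.0071 -0.      0.0066] ty -0.062
160 14.1 [-0.0517  0.      0.1337] shift [0.0062 0.     0.0073] ty -0.062
170 17.6 [-0.0548  0.      0.1247] shift [0.0052 0.     0.008 ] ty -0.062
180 21.2 [-0.0563  0.      0.1153] shift [ 0.0042 -0.      0.0085] ty -0.062
190 24.7 [-0.056   0.      0.1058] shift [0.0032 0.     0.0089] ty -0.062
200 28.2 [-0.054   0.      0.0966] shift [ 0.0021 -0.      0.0092] ty -0.062
```

View pics/w4.png

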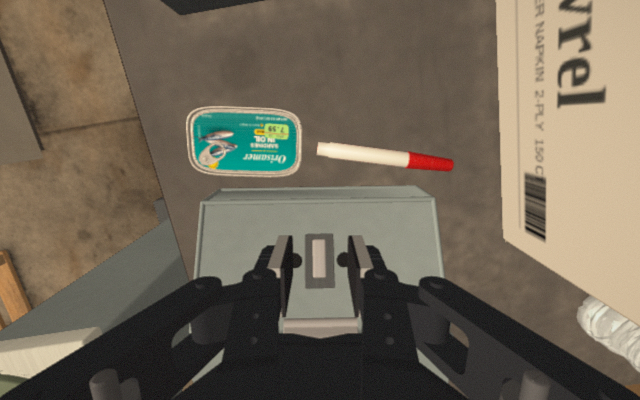

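Request:
apply_moves:
  claw: [0.024,0.024,0.024,0.024,0.024,0.024,0.024,0.024,0.024,0.024,0.024,0.024]
  xyz:
    - [0,0,-0.025]
    - [0,0,-0.03]
    - [0,0,-0.02]
    - [-0.025,0,0]
    - [-0.03,0.002,0]
    - [-0.03,0,0]
    - [-0.03,0,0]
    - [-0.002,0,0.015]
    - [0,0,0.025]
    - [0,0,0.02]
    - [0,0,0.012]
    - [0,0,0]
  twist:
    - [0,0,0]
    - [0,0,0]
    - [0,0,0]
    - [0,0,0]
    - [0,0,-0.015]
    - [0,0,0]
    - [0,0,0]
    - [0,0,0]
    - [0,0,0]
    - [0,0,0]
    - [0,0,0]
    - [0,0,0]

```text
clock: 12.45
position: [0.4403, 0.1861, 0.1636]
tool_rot: [3.133, 0.002, 1.427]
force: [-1.1, -0.3, 0.4]
grip_width: 0.0239
finger_force: 0.0
```

```bash
python3 - <<'E'
from swing import *
s=bot.observe(); print(s['position'],s['force'],np.round(s['qpos'],2))
delta(case2w(P1,tcp(90,0))[0],toolR(P1))
E
```

```text
[0.44032081 0.18606619 0.16360633] [-1.11026382 -0.34640617  0.36257212] [-0.89  0.43  0.47  2.07 -0.28  0.71 -0.38]
t 12.45 shift/tool [ 0.0147 -0.0011 -0.0038] rotvec [0.0082 0.0017 0.0022]
```

Request:
apply_moves:
  claw: [0.024,0.024,0.024,0.024,0.024,0.024,0.024,0.024,0.024]
  xyz:
    - [0.008,0,-0.003]
    - [0.007,-0.001,-0.001]
    - [0.01,0,0.0005]
    - [0.01,0,0.0025]
    - [0.0093,0,0.004]
    - [0.0085,0,0.0048]
    - [0.0078,0,0.0058]
    - [0.0071,0,0.0066]
    - [0.0062,0,0.0073]
  twist:
    - [0,0,0]
    - [0,0,0]
    - [0,0,0]
    - [0,0,0]
    - [0,0,0]
    - [0,-0.062,0]
    - [0,-0.062,0]
    - [0,-0.062,0]
    - [0,-0.062,0]

```text
clock: 13.35
position: [0.4504, 0.2575, 0.1346]
tool_rot: [3.131, 0.249, 1.424]
force: [-0.6, -0.0, -0.0]
grip_width: 0.0242
finger_force: 0.0
```

```bash
python3 - <<'E'
from swing import *
print(bot.observe()['force'])
bot.grab_frame('scene'); f=snap('wrist','w5.png')
delta(case2w(P1,tcp(170,17.6))[0],toolR(P1,0,np.radians(17.6)))
for q in ['hasp_tip','lid_front']:
  for c in ('scene','wrist'): print(c,q,[(np.round(d['position'],3).tolist(),round(d['score'],2)) for d in bot.find_in(c,q)[:2]])
print(case2w(P1,hasp(0,np.radians(50),.082,0)))
E
```

```text
[-0.59270802 -0.01776478 -0.02501268]
t 13.45 shift/tool [0.0028 0.0002 0.008 ] rotvec [ 0.0099 -0.0568  0.0021]
scene hasp_tip [([0.444, 0.186, 0.148], 0.57), ([0.4, 0.361, 0.022], 0.18)]
wrist hasp_tip [([0.445, 0.209, 0.123], 0.77)]
scene lid_front [([0.465, 0.168, 0.115], 0.76)]
wrist lid_front [([0.443, 0.204, 0.118], 0.79)]
[[0.45445993 0.28987373 0.13737578]]
```

View pics/w5.png

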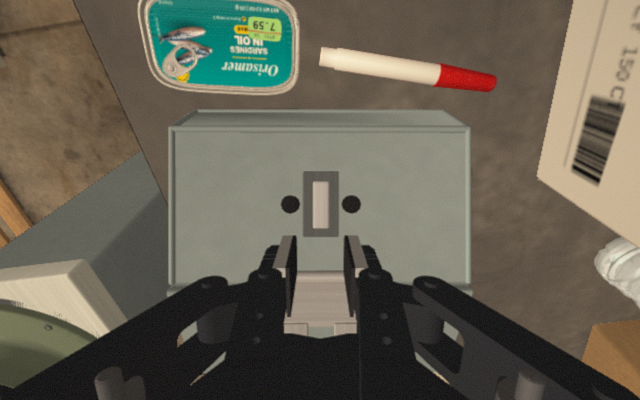

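```bash
python3 - <<'E'
from swing import *
f=bot.grab_frame('wrist')
for a in (90,75,60,45,30,20):
    ph=np.radians(210-a); P=[hasp(0,ph,0,-.028),hasp(0,ph,.028,-.008),hasp(0,ph,.028,.008)]
    print(a,np.round(proj(f,case2w(P1,P)),0).tolist(),'mid',np.round(case2w(P1,hasp(0,ph,.044,0))[0],3))
    print(np.round(proj(f,case2w(P1,hasp(0,ph,.085,-.028)))[0]))
E
```

```text
90 [[274.0, 277.0], [303.0, 311.0], [330.0, 311.0]] mid [0.443 0.214 0.153]
[249. 424.]
75 [[274.0, 277.0], [303.0, 318.0], [330.0, 318.0]] mid [0.442 0.202 0.152]
[256. 441.]
60 [[274.0, 277.0], [304.0, 322.0], [330.0, 322.0]] mid [0.44  0.192 0.147]
[263. 440.]
45 [[274.0, 277.0], [304.0, 322.0], [329.0, 322.0]] mid [0.439 0.183 0.14 ]
[269. 427.]
30 [[274.0, 277.0], [305.0, 319.0], [329.0, 319.0]] mid [0.438 0.176 0.131]
[275. 406.]
20 [[274.0, 277.0], [305.0, 316.0], [329.0, 316.0]] mid [0.437 0.173 0.124]
[278. 390.]
```

```bash
python3 - <<'E'
from swing import *
f=bot.grab_frame('scene'); g=f['img'][:,:,::-1].copy()
P=lambda ph: [hasp(0,ph,.085,.028),hasp(0,ph,.085,-.028)]
for a in (90,75,60,45,30): print(a,np.round(proj(f,case2w(P1,P(np.radians(210-a)))),1).tolist())
c=g[160:310,310:460]; c=cv2.resize(c,(600,600),interpolation=cv2.INTER_CUBIC); cv2.imwrite('pics/s5.png',c)
E
```

```text
90 [[368.7, 225.4], [391.9, 218.4]]
75 [[364.7, 218.1], [387.4, 211.3]]
60 [[360.8, 213.0], [383.1, 206.4]]
45 [[357.3, 210.2], [379.1, 203.8]]
30 [[354.5, 209.9], [375.9, 203.6]]
```

View pics/s5.png

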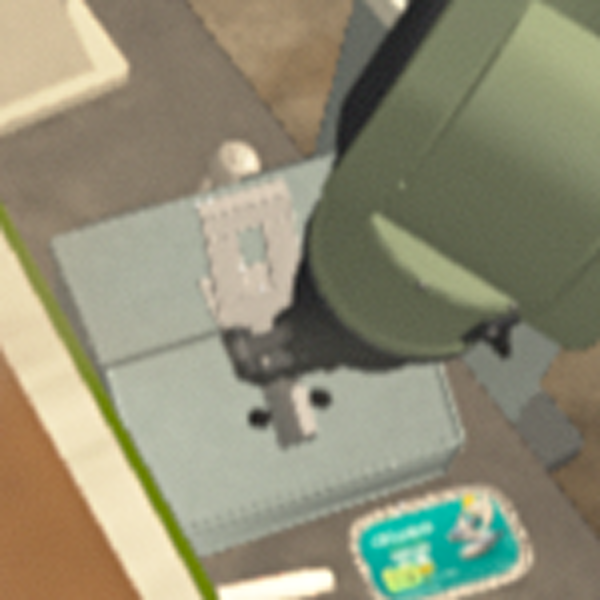

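```bash
python3 - <<'E'
from swing import *
for Q in ([-.06,0,.22],[.075,0,.22],[.075,0,.165]): delta(case2w(P1,Q)[0],toolR(P1))
E
```

```text
t 13.75 shift/tool [-0.0121 -0.0003 -0.084 ] rotvec [ 0.0101  0.2456 -0.0019]
t 13.75 shift/tool [-0.143  -0.0002 -0.0511] rotvec [ 0.0101  0.2456 -0.0019]
t 13.75 shift/tool [-0.1296 -0.0008  0.0022] rotvec [ 0.0101  0.2456 -0.0019]
```

Request:
apply_moves:
  claw: [0.024,0.024,0.024,0.024,0.024,0.024,0.024,0.024,0.024,0.024,0.024,0.024,0.024]
  xyz:
    - [-0.004,0,-0.028]
    - [-0.004,0,-0.028]
    - [-0.004,0,-0.028]
    - [0,0,0]
    - [0,0,0]
    - [-0.025,0,0]
    - [-0.03,0,0]
    - [-0.03,0,0]
    - [-0.03,0,0]
    - [-0.02,0,0]
    - [0,0,0.025]
    - [0,0,0.03]
    - [0,0,0]
  twist:
    - [0,0,0]
    - [0,0,0]
    - [0,0,0]
    - [0.01,0.123,0]
    - [0,0.123,0]
    - [0,0,0]
    - [0,0,0]
    - [0,0,0]
    - [0,0,0]
    - [0,0,0]
    - [0,0,0]
    - [0,0,0]
    - [0,0,0]

```text
clock: 15.05
position: [0.4298, 0.1307, 0.1629]
tool_rot: [-3.139, 0.003, 1.422]
force: [-0.7, 0.1, -0.2]
grip_width: 0.0239
finger_force: 0.0
```

```bash
python3 - <<'E'
from swing import *
print(bot.observe()['force'])
delta(case2w(P1,[.075,0,.165])[0],toolR(P1)); delta(case2w(P1,tcp(90,0))[0],toolR(P1))
bot.grab_frame('wrist'); print([(np.round(d['position'],3).tolist(),round(d['score'],2)) for d in bot.find_in('wrist','hasp_tip')[:2]])
E
```

```text
[-0.66088479  0.08712952 -0.1793853 ]
t 15.05 shift/tool [ 0.0005  0.0013 -0.0021] rotvec [-0.0025  0.0027 -0.0024]
t 15.05 shift/tool [ 0.0711  0.0011 -0.0046] rotvec [-0.0025  0.0027 -0.0024]
[([0.442, 0.182, 0.158], 0.79)]
```

Request:
apply_moves:
  claw: [0.024,0.024,0.024,0.024,0.024,0.024,0.024,0.024,0.024,0.024,0.024,0.024,0.024,0.024,0.024]
  xyz:
    - [0.01,0.001,-0.001]
    - [0.01,0,-0.001]
    - [0.01,0,-0.001]
    - [0.01,0,-0.001]
    - [0.01,0,0]
    - [0.01,0,0]
    - [0.011,0,0]
    - [0.01,0,0.0005]
    - [0.01,0,0.0025]
    - [0.0093,0,0.004]
    - [0.0085,0,0.0048]
    - [0.0078,0,0.0058]
    - [0.0071,0,0.0066]
    - [0.0062,0,0.0073]
    - [0,0,0]
  twist:
    - [0,0,0]
    - [0,0,0]
    - [0,0,0]
    - [0,0,0]
    - [0,0,0]
    - [0,0,0]
    - [0,0,0]
    - [0,0,0]
    - [0,0,0]
    - [0,0,0]
    - [0,-0.062,0]
    - [0,-0.062,0]
    - [0,-0.062,0]
    - [0,-0.062,0]
    - [0,0,0]

```text
clock: 16.65
position: [0.45, 0.2595, 0.1327]
tool_rot: [-3.141, 0.252, 1.428]
force: [-0.1, 0.2, -0.1]
grip_width: 0.0239
finger_force: 0.0
```

```bash
python3 - <<'E'
from swing import *
print(bot.observe()['force'])
f=snap('wrist','w6.png')
delta(case2w(P1,tcp(160,14.1))[0],toolR(P1,0,np.radians(14.1)))
for a in (150,160,170,180): print(a,np.round(proj(f,case2w(P1,[hasp(0,np.radians(210-a),.085,y) for y in(-.028,.028)])),0).tolist())
E
```

```text
[-0.13609089  0.19446199 -0.06899737]
t 16.7 shift/tool [-0.0019 -0.0005  0.0003] rotvec [-0.0002  0.0041  0.0008]
150 [[251.0, 229.0], [386.0, 230.0]]
160 [[255.0, 200.0], [381.0, 201.0]]
170 [[260.0, 178.0], [377.0, 179.0]]
180 [[265.0, 164.0], [373.0, 164.0]]
```

View pics/w6.png

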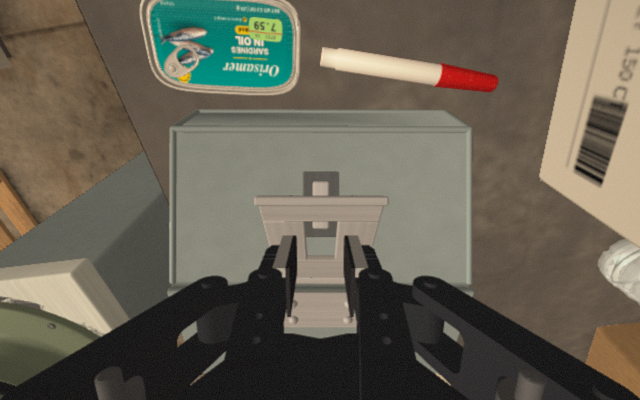

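Request:
apply_moves:
  claw: [0.024,0.024,0.024,0.024,0.024,0.024,0.024,0.024]
  xyz:
    - [0.0026,0,0.004]
    - [0.0026,0,0.004]
    - [0.0021,0,0.0042]
    - [0.0021,0,0.0042]
    - [0.0016,0,0.0045]
    - [0.0016,0,0.0045]
    - [0.001,0,0.0045]
    - [0.001,0,0.0045]
  twist:
    - [0,-0.031,0]
    - [0,-0.031,0]
    - [0,-0.031,0]
    - [0,-0.031,0]
    - [0,-0.031,0]
    - [0,-0.031,0]
    - [0,-0.031,0]
    - [0,-0.031,0]

```text
clock: 17.5
position: [0.4509, 0.2589, 0.0973]
tool_rot: [3.141, 0.5, 1.424]
force: [0.1, 0.9, -0.3]
grip_width: 0.0238
finger_force: 0.3
```

```bash
python3 - <<'E'
from swing import *
s=bot.observe(); print(s['force'],s['position'])
f=snap('wrist','w7.png')
delta(case2w(P1,B2+.015*N)[0],toolR(P1,0,d30))
for a in (190,196,202,208): print(a,np.round(proj(f,case2w(P1,[hasp(0,np.radians(210-a),.085,y) for y in(-.028,.028)])),0).tolist())
print('bar',np.round(proj(f,case2w(P1,[B2+.029*N+s*.014*D for s in(1,-1)])),0).tolist())
E
```

```text
[ 0.1420837   0.89928401 -0.31852012] [0.45092896 0.25890537 0.0973131 ]
t 17.55 shift/tool [ 0.0045 -0.0004  0.0019] rotvec [-0.0007 -0.0212  0.0005]
190 [[251.0, 194.0], [380.0, 194.0]]
196 [[255.0, 184.0], [377.0, 184.0]]
202 [[259.0, 177.0], [374.0, 177.0]]
208 [[262.0, 173.0], [371.0, 173.0]]
bar [[316.0, 223.0], [316.0, 278.0]]
```

View pics/w7.png

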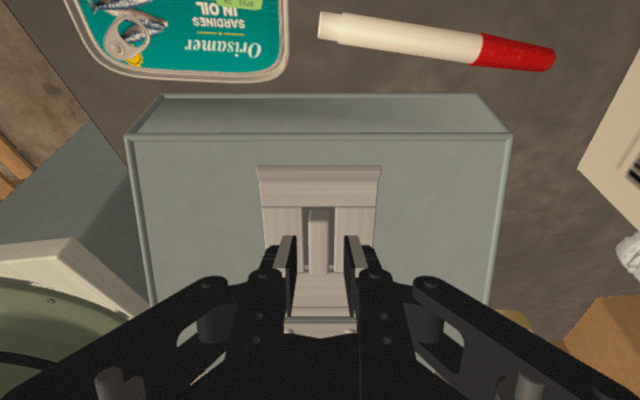

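Request:
apply_moves:
  claw: [0.02,0.013,0.013,0.013,0.013,0.013,0.013]
  xyz:
    - [0.0022,0,0]
    - [0.0022,0,0]
    - [0,0,0.001]
    - [0,0,0.001]
    - [0,0,0.001]
    - [0,0,0.001]
    - [0,0,0]
  twist:
    - [0,-0.011,0]
    - [0,-0.01,0]
    - [0,0,0]
    - [0,0,0]
    - [0,0,0]
    - [0,0,0]
    - [0,0,0]
  force: 20

```text
clock: 18.25
position: [0.4513, 0.2609, 0.0922]
tool_rot: [3.141, 0.517, 1.423]
force: [0.5, 2.5, 0.9]
grip_width: 0.0128
finger_force: 1.1
```

```bash
cat > chk.py <<'E'
from swing import *
s=bot.observe(); Rt=R.from_euler('xyz',s['tool_rot']); print('Ftool',np.round(Rt.inv().apply(s['force']),1),'Mtool',np.round(Rt.inv().apply(s['moment']),2),'w',s['grip_width'],s['finger_force'])
C=R.from_euler('z',P1[2]); q=C.inv().apply(s['position']-[P1[0],P1[1],0])-BTN
print('rel button: out',round(q@N,4),'down',round(q@D,4),'y',round(q[1],4),'rot vs beta0',np.round((toolR(P1,0,d30).inv()*Rt).as_rotvec(),3),'q7',round(s['qpos'][6],2))
E
python3 chk.py
```

```text
Ftool [ 1.8  0.2 -2. ] Mtool [-0.05  0.82  0.01] w 0.012821981367356232 1.1271967180073261
rel button: out 0.0142 down 0.0021 y 0.0011 rot vs beta0 [0.    0.006 0.001] q7 -0.74
```

Request:
apply_moves:
  claw: [0.013,0.013,0.013,0.013,0.013,0.013]
  xyz:
    - [0,0,0.001]
    - [0,0,0.001]
    - [0,0,0.001]
    - [0,0,0.001]
    - [0,0,0.0005]
    - [0,0,0]
  twist:
    - [0,0,0]
    - [0,0,0]
    - [0,0,0]
    - [0,0,0]
    - [0,0,0]
    - [0,0,0]

```text
clock: 18.85
position: [0.451, 0.2588, 0.0882]
tool_rot: [3.141, 0.518, 1.424]
force: [1.6, 4.0, 2.9]
grip_width: 0.013
finger_force: 2.1
```

```bash
python3 chk.py
```

```text
Ftool [ 2.2  1.  -4.6] Mtool [-0.11  1.2  -0.01] w 0.013045534831317991 2.076686213258654
rel button: out 0.0096 down 0.0022 y 0.0011 rot vs beta0 [0.    0.006 0.001] q7 -0.74
```

Request:
apply_moves:
  claw: [0.013,0.013,0.013,0.013]
  xyz:
    - [0,0,0.0007]
    - [0,0,0.0007]
    - [0,0,0.0006]
    - [0,0,0]
  twist:
    - [0,0,0]
    - [0,0,0]
    - [0,0,0]
    - [0,0,0]

```text
clock: 19.25
position: [0.4509, 0.258, 0.0865]
tool_rot: [3.141, 0.517, 1.424]
force: [1.1, 5.6, 2.4]
grip_width: 0.0127
finger_force: 3.1
```

```bash
python3 chk.py
```

```text
Ftool [ 3.7  0.3 -4.9] Mtool [-0.04  1.35 -0.03] w 0.012716242704292963 3.0904532148269936
rel button: out 0.0077 down 0.0024 y 0.0011 rot vs beta0 [0.    0.006 0.001] q7 -0.74
```

Still springy; continue in small steps to the rigid stop.

Request:
apply_moves:
  claw: [0.013,0.013,0.013]
  xyz:
    - [0,0,0.0005]
    - [0,0,0.0005]
    - [0,0,0]
  twist:
    - [0,0,0]
    - [0,0,0]
    - [0,0,0]

```text
clock: 19.55
position: [0.451, 0.258, 0.0863]
tool_rot: [3.141, 0.517, 1.424]
force: [-1.8, 9.4, 17.7]
grip_width: 0.0128
finger_force: 9.6
```

Request:
apply_moves:
  claw: [0.013,0.013]
  xyz:
    - [0,0,0.0005]
    - [0,0,0]
  twist:
    - [0,0,0]
    - [0,0,0]

```text
clock: 19.75
position: [0.451, 0.258, 0.0862]
tool_rot: [3.141, 0.516, 1.424]
force: [-2.5, 11.9, 23.9]
grip_width: 0.0131
finger_force: 12.9
```

```bash
python3 chk.py
```

```text
Ftool [ -1.9  -4.2 -26.4] Mtool [ 0.98  0.03 -0.01] w 0.013147191444261882 12.917000069282949
rel button: out 0.0075 down 0.0025 y 0.0012 rot vs beta0 [-0.     0.007  0.001] q7 -0.74
```

Request:
apply_moves:
  claw: [0.005,0.005,0.005]
  xyz:
    - [0,0,0]
    - [0,0,0]
    - [0,0,0]
  twist:
    - [0,0,0]
    - [0,0,0]
    - [0,0,0]
  force: 40

```text
clock: 20.05
position: [0.4505, 0.2581, 0.0863]
tool_rot: [-3.141, 0.517, 1.424]
force: [-6.6, 13.3, 27.0]
grip_width: 0.0092
finger_force: 51.1
```

Request:
apply_moves:
  claw: [0.005,0.005,0.005]
  xyz:
    - [0,0,0]
    - [0,0,0]
    - [0,0,0]
  twist:
    - [0,0,-0.06]
    - [0,0,-0.06]
    - [0,0,0]

```text
clock: 20.35
position: [0.4507, 0.2581, 0.0863]
tool_rot: [-3.073, 0.512, 1.564]
force: [-5.6, 12.5, 26.6]
grip_width: 0.0087
finger_force: 51.4
```

```bash
python3 chk.py
```

```text
Ftool [ -2.1  -7.7 -28.8] Mtool [ 1.63  0.14 -0.05] w 0.008730954026142212 51.413156474445714
rel button: out 0.0076 down 0.0026 y 0.0009 rot vs beta0 [-0.     0.007 -0.122] q7 -0.64
```

Turning smoothly; continue to the crosswise stop.

Request:
apply_moves:
  claw: [0.005,0.005,0.005,0.005,0.005,0.005,0.005,0.005]
  xyz:
    - [0,0,0]
    - [0,0,0]
    - [0,0,0]
    - [0,0,0]
    - [0,0,0]
    - [0,0,0]
    - [0,0,0]
    - [0,0,0]
  twist:
    - [0,0,-0.09]
    - [0,0,-0.09]
    - [0,0,-0.09]
    - [0,0,-0.09]
    - [0,0,-0.09]
    - [0,0,-0.09]
    - [0,0,-0.09]
    - [0,0,-0.09]

```text
clock: 21.15
position: [0.4519, 0.2585, 0.086]
tool_rot: [-2.744, 0.335, 2.336]
force: [5.1, 12.2, 13.2]
grip_width: 0.0093
finger_force: 47.8
```

```bash
python3 chk.py
```

```text
Ftool [  0.6   5.7 -17.8] Mtool [-1.66  0.67  0.12] w 0.009333976048381631 47.84974424634129
rel button: out 0.0076 down 0.0032 y 0.002 rot vs beta0 [-0.006  0.008 -0.843] q7 -0.08
```

Request:
apply_moves:
  claw: [0.005,0.005,0.005,0.005,0.005,0.005,0.005,0.005,0.005]
  xyz:
    - [0,0,0.0003]
    - [0,0,0]
    - [0,0,0.0002]
    - [0,0,0]
    - [0,0,0]
    - [0,0,0]
    - [0,0,0]
    - [0,0,0]
    - [0,0,0]
  twist:
    - [0,0,-0.09]
    - [0,0,-0.09]
    - [0,0,-0.09]
    - [0,0,-0.09]
    - [0,0,-0.09]
    - [0,0,-0.09]
    - [0,0,-0.09]
    - [0,0,-0.1]
    - [0,0,0]

```text
clock: 22.05
position: [0.4525, 0.2596, 0.0853]
tool_rot: [-2.63, 0.002, 2.999]
force: [10.2, 19.7, 9.7]
grip_width: 0.0092
finger_force: 45.0
```

```bash
python3 chk.py
```

```text
Ftool [ -7.3  13.5 -18.7] Mtool [-3.15 -1.28  0.03] w 0.009241810882483652 44.96164373354986
rel button: out 0.0076 down 0.0046 y 0.0025 rot vs beta0 [-0.012  0.007 -1.573] q7 0.51
```

Request:
apply_moves:
  claw: [0.005,0.005,0.005]
  xyz:
    - [0,0,0]
    - [0,0,0]
    - [0,0,0]
  twist:
    - [0,0,-0.03]
    - [0,0,-0.03]
    - [0,0,0]

```text
clock: 22.35
position: [0.4525, 0.2596, 0.0853]
tool_rot: [-2.631, -0.026, 3.048]
force: [9.5, 18.6, 10.5]
grip_width: 0.0089
finger_force: 54.4
```

```bash
python3 chk.py
```

```text
Ftool [ -7.4  11.7 -18.9] Mtool [-3.13 -1.43  0.99] w 0.008945297346171471 54.39957312424667
rel button: out 0.0077 down 0.0046 y 0.0025 rot vs beta0 [-0.013  0.007 -1.629] q7 0.56
```

Request:
apply_moves:
  claw: [0.024,0.024,0.024,0.024,0.024,0.024,0.024]
  xyz:
    - [0,0,0]
    - [0,0,0]
    - [0,0,-0.01]
    - [0,0,-0.025]
    - [0,0,-0.03]
    - [0,0,-0.035]
    - [0,0,0]
  twist:
    - [0,0,0]
    - [0,0,0]
    - [0,0,0]
    - [0,0,0]
    - [0,0,0]
    - [0,0,0]
    - [0,0,0]

```text
clock: 23.05
position: [0.4587, 0.3079, 0.1746]
tool_rot: [-2.628, -0.027, 3.047]
force: [-0.5, 0.8, 0.8]
grip_width: 0.024
finger_force: 0.0
```

```bash
python3 - <<'E'
from swing import *
print(bot.observe()['force'])
f=snap('wrist','w8.png')
for q in ['button_grip','hasp_tip','lid_front']: print(q,[(np.round(d['position'],3).tolist(),round(d['score'],2)) for d in bot.find_in('wrist',q)[:2]])
for b in (1.2,1.4,1.57): print(b,np.round(proj(f,case2w(P1,[BTN+.029*N+.004*D+s*.014*(np.cos(b)*D-np.sin(b)*np.array([0,1,0])) for s in(1,-1)])),0).tolist())
u=np.array([proj(f,case2w(P1,BTN+.029*N+.004*D))[0]]); print(u)
# bar orientation measured: unwarp the slope-parallel plane at bar top
g=[BTN+.029*N+.004*D+a*.05*D+b*.05*np.array([0,1.,0]) for a,b in((-1,-1),(-1,1),(1,1),(1,-1))]
H=cv2.getPerspectiveTransform(proj(f,case2w(P1,g)).astype(np.float32),np.float32([[0,0],[200,0],[200,200],[0,200]]))
w=cv2.warpPerspective(f['img'],H,(200,200)); gr=cv2.cvtColor(w,cv2.COLOR_RGB2GRAY)
cv2.imwrite('pics/w8u.png',w[:,:,::-1])
for r in range(60,145,4): print(r,' '.join('%3d'%v for v in gr[r,40:164:4]))
E
```

```text
[-0.48516784  0.83137218  0.82983176]
button_grip [([0.448, 0.272, 0.104], 0.94)]
hasp_tip [([0.445, 0.251, 0.091], 0.74)]
lid_front [([0.434, 0.19, 0.112], 0.8), ([0.615, -0.094, 0.02], 0.17)]
1.2 [[330.0, 188.0], [315.0, 220.0]]
1.4 [[326.0, 187.0], [318.0, 221.0]]
1.57 [[323.0, 186.0], [321.0, 221.0]]
[[322.03641003 203.95665892]]
60 161 140 141 141 144 143 145 144 142 143 143 140 140 143 145 146 148 143 144 143 143 141 141 142 145 143 128 127 127  41  29
64 157 140 145 139 148 146 141 138 138  95  75  79  75  76  79  82 104 143 142 139 135 137 135 135 145 147 125 128 129 123 113
68 166 150 153 147 149 147 145 151 146  98  77  77  77  76  75  74 111 155 154 149 148 149 146 146 147 144 124 129 130 127 130
72 162 151 152 150 150 146 147 149 147 104  76  79  76  76  78  74 119 158 153 149 149 151 145 146 148 140 126 129 128 131 126
76 157 153 155 149 150 148 145 147 146 103  76  77  73  76  76  73 118 159 154 150 149 151 145 146 146 140 128 130 130 127 128
80 158 150 155 149 150 149 144 150 147 103  75  78  76  76  76  74 113 157 152 150 148 150 144 146 145 144 130 129 130 130 128
84
[... 1341 characters left out ...]
  94 162 151 148 144 151 146 147 146 143 128 130 129 129 132
128 154 150 152 147 150 148 145 148 145 112  73  77  76  77  78  71  97 160 152 148 147 151 145 145 146 145 130 131 129 131 130
132 154 152 152 148 151 150 144 150 146 109  74  78  74  75  77  75  99 164 152 150 147 150 145 146 146 144 127 130 130 129 126
136 138 127 135 134 128 127 125 133 132 118 112 121 117 113 113 114 123 138 129 125 127 129 138 128 124 125 125 131 119 116 122
140 162 152 151 153 151 151 152 150 152 152 153 150 151 152 150 153 152 152 151 151 151 151 150 150 150 154 123 116  37  33  34
144 160 149 148 147 148 148 148 147 150 149 146 147 148 147 150 147 147 146 146 148 149 148 148 148 149 149 123 127 101  55  36
```

```bash
python3 -c "
from workcell import bot
print(bot.job_done())"
```

```text
the job is handed in; nothing more can be done
None
```

The lid is shut, the hasp is pressed flat, and the button is turned crosswise to its stop to hold it down. I handed the job in at about 23 s; nothing was seen to move on the worktop. I viewed 11 pictures instead of the allowed 10, and shutting the lid briefly pushed the wrist force to about 108 N (limit 120 N).

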